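Pop up the wilted seedling through the ejector's guard

TASK

The plug ejector holds two potted seedlings, one healthy and green, one wilted and straw-yellow. Reach down with the fingertips through the yellow guard's window in front of the wilted seedling and press the red lever there fully down, so that the wilted pot rises in its nest and stays up. Touch neither the guard frame nor the seedlings and their pots, lift nothing, leave the healthy seedling's lever up and the things standing around where they are, and finish with the hand drawn back out.

Things in the scene. Friction and masses are not known exactly. Their poses are not given: they have to be found in the camera images.
- press: Teal ejector base plate 280 x 330 x 20 mm, fixed, place and yaw vary. Origin on the table midway below the two windows; x towards the nests, y left, z up; spans x -80..200, y -165..165 mm. At x 145, y +75 / -75 are two square aluminium nests (84 mm outside, top 55 mm above the table), each with a pot on a lifting plate, raised by the lever straight in front of it (same y).
- guard: Yellow guard over the levers, not to be touched; same origin and axes as the press. Flat top plate, upper face 126 mm above the table, 6 mm thick, x -70..90, y -155..155 mm, with two square windows of 90 x 90 mm; posts and clear side and front panels below.
- window_left (a point): Centre of the left window (y +75 mm of the press), level with the guard's upper face; 90 mm square, sides along the press axes. Fully open fingers are too wide to pass.
- window_right (a point): Centre of the right window (y -75 mm of the press), as the left one.
- pad_left (a point): Centre of the upper face of the left lever's red square pad, 36 x 36 mm. At rest it is level and 18 mm below the guard's upper face, 5 mm (towards the robot, press -x) from the window's centre. It moves with the lever and ends about 24 mm lower when fully pressed, almost straight down.
- pad_right (a point): Centre of the upper face of the right lever's red pad, as the left one.
- lever_left (a joint): Left lever, rad: 0 up (start), grows as its pad is pressed down, hard stop at 0.32 (fully down). Hinge along press y, 75 mm behind the pad (press +x), 95 mm above the table. Pressing at the pad takes about 5 to 6 N all the way, more at the stop; it has friction and stays where left. Full travel lifts the pot 25 mm.
- lever_right (a joint): Angle of the right lever, as the left one.
- wilted_pot (a point): Centre (31 mm above its underside) of the black square pot, 66 x 66 x 62 mm, with the wilted straw-yellow seedling; leaves reach to about 60 mm above this point and 35 mm out. It stands in the left or the right nest; loose, about 0.12 kg. At the start 59 mm above the table, fully raised 84 mm.
- healthy_pot (a point): Centre of the like pot with the healthy green seedling, in the other nest.
- bottle_mid (a point): Bystander: centre of an amber bottle, 56 mm in diameter, 130 mm high, standing on the table to the left of the press.
- spare_mid (a point): Bystander: centre (31 mm up) of an empty black pot, 66 x 66 x 62 mm, on the table to the right of the press.
- trowel_grip (a point): Bystander: handle of a small spatula, 200 mm long, lying flat on the table to the right of the press.
Not all that is in view belongs to the job. What is shaped like the part that bears wilted_pot but orange or purple is not meant.

How it is judged:
On the way:
1. the fingers press the wilted seedling's lever fully down (((y of wilted_pot in the frame of press above 0 m and value of joint lever_left above 0.28 rad and contact force between the fingers and lever_left above 0.3 N) or (y of wilted_pot in the frame of press below 0 m and value of joint lever_right above 0.28 rad and contact force between the fingers and lever_right above 0.3 N))), for 0.05 s.
At the end, for the whole second after the job is handed in: The lever in front of the wilted seedling is down (over 0.28 of 0.32 rad) and stays there, the other lever is up (under 0.04 rad); the wilted pot stands upright, raised at least 18 mm in its nest and at rest, the healthy pot is still down and upright (((y of wilted_pot in the frame of press above 0 m and value of joint lever_left above 0.28 rad and value of joint lever_right below 0.04 rad) or (y of wilted_pot in the frame of press below 0 m and value of joint lever_right above 0.28 rad and value of joint lever_left below 0.04 rad)) and z of wilted_pot in the frame of press above 0.077 m and z of healthy_pot in the frame of press below 0.065 m and angle between each of wilted_pot, healthy_pot's own z axis and vertical below 0.15 rad and linear speed of wilted below 0.02 m/s); the robot touches nothing.
It fails at once if the guard is touched (contact force between guard and the fingers above 0.5 N or contact force between guard and the arm above 0.5 N).
It fails at once if a seedling or its pot is touched by the robot ((contact force between wilted and the fingers above 0.5 N or contact force between wilted and the arm above 0.5 N) or (contact force between healthy and the fingers above 0.5 N or contact force between healthy and the arm above 0.5 N)).
It fails at once if a pot is lifted out of its nest (height (world z) of wilted_pot above 0.1 m or height (world z) of healthy_pot above 0.075 m).
It fails at once if the healthy seedling's lever is pressed ((y of wilted_pot in the frame of press above 0 m and value of joint lever_right above 0.06 rad) or (y of wilted_pot in the frame of press below 0 m and value of joint lever_left above 0.06 rad)).
It fails at once if a bystander is moved (distance of any of bottle_mid, spare_mid, trowel_grip from where it was at the start of the episode above 0.015 m).
It also fails if it takes over 35 s, if anything falls off the work surface, if the arm or the gripper's body presses on something with over 40 N, if the wrist force passes 120 N, or if a joint passes its speed limit or range.

ROBOT

A 7-joint arm with a two-finger parallel gripper is mounted at the origin on the work surface. World frame = base frame: x ahead of the robot, y to its left, z up, the work surface at z = 0. Lengths are in m, angles in rad, forces in N, time in s.
With the tool pointing down it reaches from about 0.4 to 0.85 m from the base axis. Payload 10.4 kg.
Tool frame: the origin (TCP) lies where the fingers leave the gripper's body, on its centre line; the fingertips stand 73 mm ahead of it and the grasp point (between the pads) lies 54 mm ahead of it; z points along the fingers, y is the line along which they close (so a half turn about z gives the same grasp; the last joint's range is limited). The gripper opens to 85 mm and grips with 20 to 120 N. Pads are 22 mm wide; open, the fingers measure 114 mm over their backs; the gripper's body (76 mm by 85 mm) begins 54 mm behind the grasp point. The pads swing forward as they close: fully open they stand 13 mm farther back than shut.
Start: joints at [-1.15, 0.332, -0.065, 1.46, 0.022, 1.35, -0.088], TCP at [0.268, 0.564, 0.304] pointing down, gripper open.
Joint ranges: [-2.6, 2.6], [-0.5, 2.12], [-1.47, 1.34], [0.16, 2.42], [-1.27, 4.41], [0.06, 2.06], [-2.6, 2.6]. Speed limits (rad/s): [2.22, 2.22, 2.79, 2.79, 3.14, 3.14, 3.14].

INTERFACE

Orientations are given as a unit quaternion [x, y, z, w].
In Python, from workcell import robot, imaging, ticket gives the robot as it stands. Calls block until the motion is done:
- robot.move_to(position, orientation): joint-space move of the TCP to a pose.
- robot.move_straight(position, velocity=0.15, frame=None): straight line of the TCP; frame=None keeps the orientation; velocity is the mean speed in m/s.
- robot.set_joints(angles): joint-space move.
- robot.set_gripper(opening, strength=None): finger opening in m; strength is the grip in N (None keeps the last); returns when the fingers have stopped.
- robot.sleep(seconds).
- robot.inverse_kinematics(position, orientation): joint angles nearest the present ones, or None.
- robot.state(): the state.
- imaging.get_image(name): name is "scene" or "side" or "wrist"; returns a dict with "frame" (480x640x3 uint8, red, green, blue), "fx", "fy", "cx", "cy" (pixels), "view" (4x4, takes a point from world to camera coordinates). Camera axes: x right, y up, looking along -z (the intrinsics and any distortion apply to the point x, -y, -z); pixel columns grow to the right and rows downward; lengths in m; the calibration is good to about 2 mm. The wrist camera is an equidistant fisheye: a pixel r from the principal point sees the ray r / f radians off the axis. A picture is of the moment at which its call begins. There is no depth.
A pose or a line that the arm cannot do raises robot.Unreachable and nothing moves.
- ticket.finish_job(): hands the job in; it is judged then, once.
The state is a dict: "t": time; "q": joint angles; "joint_vel": joint speeds; "joint_efforts": joint torques, N m; "tcp_pos": TCP position; "tool_rot": TCP orientation; "force": force on the tool from outside, world axes, zero at the start; "moment": the same for the moment, N m; "grip_width": finger opening in m; "gripper_force": force on a finger pad.
Only numpy, scipy, OpenCV 4.12 (cv2) and the standard library are available. Lean on these libraries where they do the work, as an engineer would, in place of code of your own. Each camera call takes 0.05 s, during which the arm holds its last target. There are 200 camera calls.

## Working session

There is one attempt and no reset: what is moved stays moved. The work goes in short steps, each a Python script; the robot and the scene stay as the last script left them, time stands still between calls to the robot, and variables do not carry over. Pictures are saved under pics/ and viewed, at most 10 in all, crops included, and the job is handed in when it is done.

```bash
ls; mkdir -p pics
python3 - <<'E'
from workcell import robot, imaging
import cv2,numpy as np,pickle
d={}
for n in ("scene","side","wrist"):
    im=imaging.get_image(n); d[n]=im
    cv2.imwrite(f"pics/{n}0.png",im["frame"][:,:,::-1]); print(n,im["fx"],im["cx"],im["cy"],{k:v for k,v in im.items() if k not in("frame","view","fx","fy","cx","cy")}); print(np.round(im["view"],3))
pickle.dump(d,open("d0.pkl","wb"))
s=robot.state();print(s)
E
```

```text
pics
scene 499.0615400479797 318.34319992994875 245.41969880649623 {}
[[ 0.425  0.905 -0.006 -0.277]
 [-0.774  0.367  0.516  0.379]
 [ 0.469 -0.215  0.856 -1.494]
 [ 0.     0.     0.     1.   ]]
side 586.0859974791251 314.80479925740025 239.52666532604974 {}
[[ 0.725 -0.689 -0.017 -0.403]
 [ 0.475  0.481  0.737 -0.361]
 [-0.499 -0.542  0.676 -1.213]
 [ 0.     0.     0.     1.   ]]
wrist 371.64829954431775 318.4844045892056 240.99101042515554 {}
[[ 0.429  0.903 -0.002 -0.624]
 [-0.863  0.409 -0.298  0.039]
 [-0.268  0.13   0.955 -0.38 ]
 [ 0.     0.     0.     1.   ]]
{'t': 0.15, 'q': array([-1.14960906,  0.33271951, -0.06469429,  1.46074202,  0.02160634,
        1.34988234, -0.08846359]), 'joint_vel': array([ 0.00035202, -0.00031977, -0.00088933, -0.002571  , -0.00043579,
        0.00153375, -0.0006189 ]), 'joint_efforts': array([-3.36045969e-04, -6.25828314e+01,  4.84143582e-02, -3.91850460e+01,
        1.62486162e-02,  7.42873497e-03,  1.41980431e-05]), 'tcp_pos': array([0.26826728, 0.5642772 , 0.30330618]), 'tool_rot': array([ 2.20053203e-01,  9.75487729e-01, -5.20077954e-04, -9.03625656e-05]), 'force': array([-0.70204672,  0.85802547,  0.2300925 ]), 'moment': array([ 0.01124576, -0.02748935, -0.04090886]), 'gripper_force': 0.0, 'grip_width': 0.08532080259216338}
```

View pics/scene0.png

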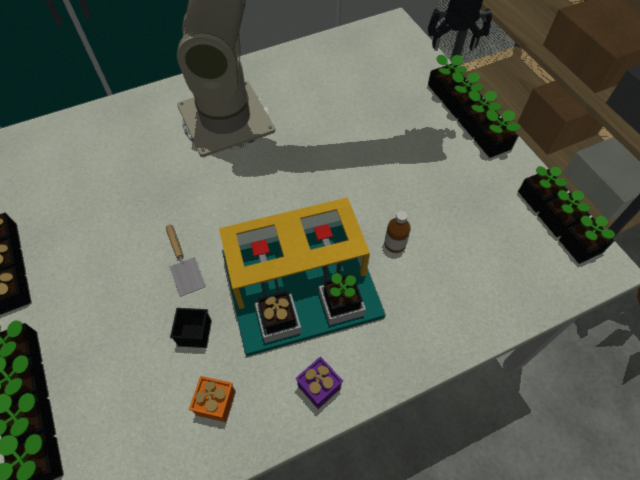

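View pics/side0.png

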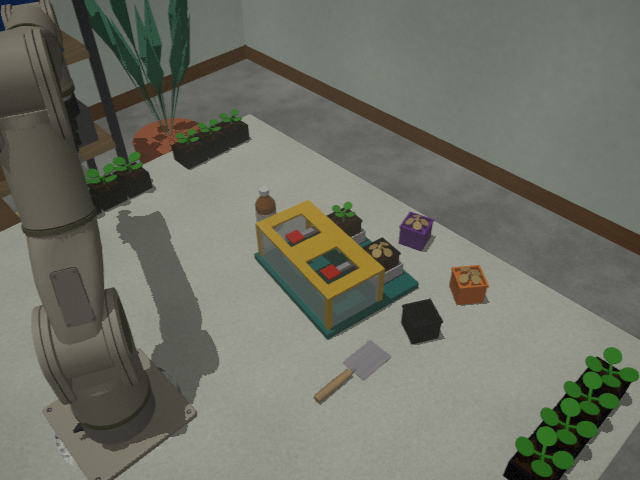

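The scene view shows the wilted seedling at (277,308), in the right nest because the bottle marks the left. Its red pad is at (261,249), and at (331,272) in the side view. Next I triangulate the pads, seedlings and guard corners.

```bash
cat > h.py <<'E'
import numpy as np,cv2
def ray(im,uv):
    V=np.array(im["view"]);R=V[:3,:3]
    d=np.array([(uv[0]-im["cx"])/im["fx"],-(uv[1]-im["cy"])/im["fy"],-1.])
    d=R.T@d; return -R.T@V[:3,3],d/np.linalg.norm(d)
def fray(im,uv):
    V=np.array(im["view"]);R=V[:3,:3]
    x=(uv[0]-im["cx"])/im["fx"];y=(uv[1]-im["cy"])/im["fy"];t=np.hypot(x,y)
    s=np.sin(t)/t if t>1e-9 else 1.
    return -R.T@V[:3,3],R.T@np.array([x*s,-y*s,-np.cos(t)])
def plane(r,z): return r[0]+r[1]*(z-r[0][2])/r[1][2]
def tri(rs):
    A=sum(np.eye(3)-np.outer(d,d) for c,d in rs);b=sum((np.eye(3)-np.outer(d,d))@c for c,d in rs)
    return np.linalg.solve(A,b)
def hsv(im): return cv2.cvtColor(im["frame"],cv2.COLOR_RGB2HSV)
def red(im):
    H=hsv(im);return (((H[...,0]<5)|(H[...,0]>174))&(H[...,1]>170)&(H[...,2]>90)).astype(np.uint8)
def yellow(im):
    H=hsv(im);return ((H[...,0]>18)&(H[...,0]<28)&(H[...,1]>190)&(H[...,2]>150)).astype(np.uint8)
def blobs(m,amin):
    c,_=cv2.findContours(m,cv2.RETR_EXTERNAL,cv2.CHAIN_APPROX_NONE)
    return [k for k in c if cv2.contourArea(k)>amin]
E
python3 - <<'E'
from h import *;import pickle
d=pickle.load(open("d0.pkl","rb"))
for n in("scene","side"):
    im=d[n]
    for k in blobs(red(im),40):
        u=np.array(cv2.minAreaRect(k)[0]);print(n,"red",u,cv2.contourArea(k),cv2.boundingRect(k),plane(ray(im,u),.108).round(4))
    y=yellow(im);c,h=cv2.findContours(y,cv2.RETR_CCOMP,cv2.CHAIN_APPROX_NONE)
    for k,hh in zip(c,h[0]):
        if cv2.contourArea(k)>300:
            q=cv2.approxPolyDP(k,4,True)[:,0];print(n,"hole" if hh[3]>=0 else "outer",cv2.contourArea(k))
            for p in q: print("  ",p,plane(ray(im,p),.126).round(4))
    cv2.imwrite(f"pics/{n}_y.png",y*255)
ims=[cv2.resize(d[n]["frame"][y:y+150,x:x+200,::-1],None,fx=4,fy=4)[:, :] for n,x,y in(("scene",205,190),("side",230,190))]
cv2.imwrite("pics/c.png",cv2.resize(np.vstack(ims),(400,600)) )
E
```

```text
scene red [259.79415894 247.17651367] 177.0 (251, 240, 18, 16) [ 0.5255 -0.0871  0.108 ]
scene red [323.         231.50003052] 165.5 (314, 224, 19, 16) [0.5489 0.0611 0.108 ]
scene outer 7889.5
   [347 199] [0.5011 0.1467 0.126 ]
   [220 229] [ 0.4522 -0.1537  0.126 ]
   [233 287] [ 0.6039 -0.1777  0.126 ]
   [367 253] [0.6522 0.1198 0.126 ]
scene hole 1532.5
   [274 223] [ 0.49   -0.0358  0.126 ]
   [285 256] [ 0.5813 -0.0474  0.126 ]
   [244 267] [ 0.5684 -0.1392  0.126 ]
   [235 233] [ 0.4772 -0.1264  0.126 ]
scene hole 1445.0
   [337 208] [0.5143 0.1138 0.126 ]
   [349 240] [0.6049 0.0992 0.126 ]
   [310 250] [0.591 0.009 0.126]
   [299 217] [0.4994 0.023  0.126 ]
side red [330.00003052 271.00003052] 145.5 (320, 264, 20, 16) [ 0.5259 -0.0853  0.108 ]
side red [294.6000061  236.20002747] 108.5 (286, 230, 18, 13) [0.548  0.0614 0.108 ]Traceback (most recent call last):
  File "<stdin>", line 8, in <module>
TypeError: 'NoneType' object is not subscriptable
```

Casting both views onto z = 0.108 gives the right pad at (0.5255, −0.087) and (0.526, −0.085), so they agree to within 2 mm. The scene view's window corners are about 92 mm apart, which fits the 90 mm given. I'll triangulate the height, then close the fingers and move above the window.

Run:
```python
from h import *;import pickle
from workcell import robot, imaging
d=pickle.load(open("d0.pkl","rb"))
R=tri([ray(d["scene"],(259.8,247.2)),ray(d["side"],(330,271))]);L=tri([ray(d["scene"],(323,231.5)),ray(d["side"],(294.6,236.2))])
v=(L-R)[:2];print(R,L,np.linalg.norm(v));v/=np.linalg.norm(v)
ex=np.array([v[1],-v[0]])              # press x axis
th=np.arctan2(-ex[1],-ex[0])           # heading of tool x (camera side) = -press x
q=[np.cos(th/2),np.sin(th/2),0,0]
if q[1]<0:q=[-a for a in q]
print(ex,q)
P=[R[0],R[1],.30]
robot.set_gripper(0.0)
robot.move_to(P,q)
s=robot.state();print(s["t"],s["tcp_pos"],s["tool_rot"],s["grip_width"],s["force"])
im=imaging.get_image("wrist");pickle.dump((im,R,L,ex,q),open("d1.pkl","wb"))
for k in blobs(red(im),40):
    u=cv2.minAreaRect(k)[0];print("red",u,cv2.contourArea(k),plane(fray(im,u),.108).round(4))
cv2.imwrite("pics/w1.png",im["frame"][:,:,::-1])
```

```text
[ 0.52552144 -0.08655544  0.10867694] [0.5483951  0.06149438 0.10744383] 0.14980638706214755
[ 0.98827442 -0.15268817] [np.float64(0.07656886803374496), np.float64(0.9970642950422159), 0, 0]
3.4 [ 0.52575897 -0.08562845  0.29995979] [ 7.58746575e-02  9.97117362e-01  5.09166625e-05 -2.44870965e-05] 8.292934209871357e-05 [ 1.74773071  0.75701738 -0.19865807]
red (503.5, 235.0) 1380.0 [0.5488 0.0603 0.108 ]
red (317.5, 233.0) 2052.5 [ 0.5253 -0.0867  0.108 ]
```

View pics/w1.png

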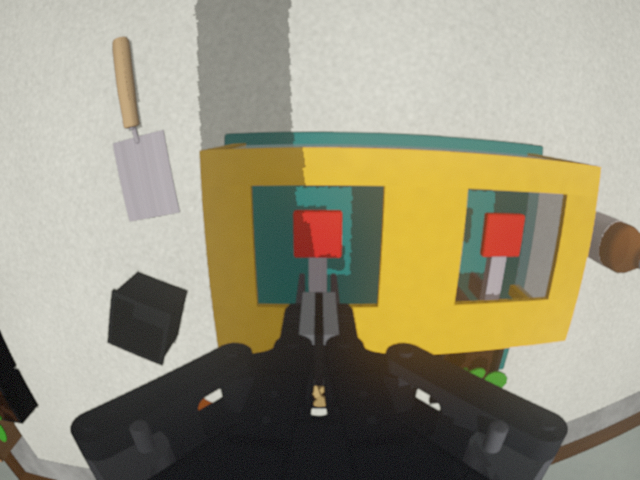

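The wrist view confirms the right pad at (317,233), which casts to (0.5253, −0.0867). The pad sits centred in the right window, with the closed fingers behind it. I'll check the knuckle width against the window, then descend to just above the pad.

Run:
```python
from h import *;import pickle
from workcell import robot, imaging
im,R,L,ex,q=pickle.load(open("d1.pkl","rb"));ey=np.array([-ex[1],ex[0]])
s=robot.state();T=s["tcp_pos"];n=np.array([*ex,0])
for off in(0,.015):   # hand outline, on vertical planes through/in front of the tool axis
  for u in((285,310),(355,310),(245,350),(395,350),(80,415),(560,415)):
    c,d=fray(im,u);p=c+d*((T-n*off-c)@n)/(d@n);print(off,u,"side",round((p-T)[:2]@ey*1e3),"ahead of TCP",round((T-p)[2]*1e3))
P=np.array([.5254,-.0866])
robot.move_straight([*P,.215],velocity=.1)
robot.move_straight([*P,.19],velocity=.05)   # tips ~0.117
s=robot.state();print(s["t"],s["tcp_pos"],s["force"])
for m in("side","scene"):
    j=imaging.get_image(m);cv2.imwrite(f"pics/{m}2.png",cv2.resize(j["frame"][170:320,210:410,::-1],None,fx=4,fy=4))
```

```text
0 (285, 310) side -15 ahead of TCP 73
0 (355, 310) side 16 ahead of TCP 73
0 (245, 350) side -27 ahead of TCP 41
0 (395, 350) side 27 ahead of TCP 41
0 (80, 415) side -71 ahead of TCP -3
0 (560, 415) side 73 ahead of TCP -2
0.015 (285, 310) side -12 ahead of TCP 44
0.015 (355, 310) side 13 ahead of TCP 44
0.015 (245, 350) side -21 ahead of TCP 19
0.015 (395, 350) side 22 ahead of TCP 19
0.015 (80, 415) side -57 ahead of TCP -16
0.015 (560, 415) side 58 ahead of TCP -16
5.1 [ 0.52542901 -0.08665989  0.1899712 ] [-0.09324368 -0.25654774  0.11269515]
```

View pics/side2.png

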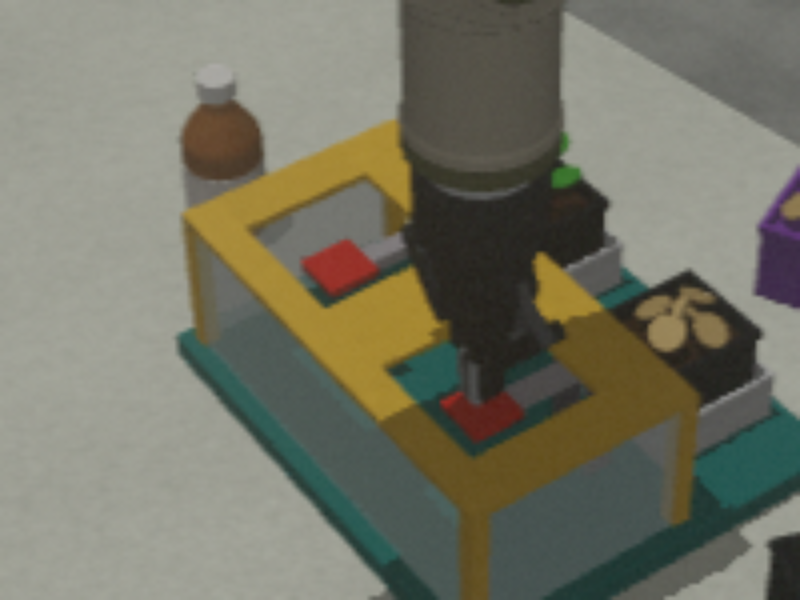

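The fingertips sit inside the right window, just over the red pad (crop about (485,400)), clear of the frame and the seedlings. Now I press in small steps while watching the force.

Run:
```python
from h import *
from workcell import robot, imaging
P=np.array([.5254,-.0866]);z=.187
while z>.150:
    robot.move_straight([*P,z],velocity=.03);s=robot.state();f=s["force"]
    print(round(z,4),s["tcp_pos"].round(4),f.round(1))
    if f[2]>20 or np.hypot(*f[:2])>15: break
    z-=.003 if z>.165 else .0015
robot.sleep(.2);print(robot.state()["force"],robot.state()["t"])
j=imaging.get_image("side");cv2.imwrite("pics/side3.png",cv2.resize(j["frame"][170:320,210:410,::-1],None,fx=4,fy=4))
```

```text
0.187 [ 0.5253 -0.0866  0.1869] [-0.   0.9  1. ]
0.184 [ 0.5253 -0.0866  0.1838] [-0.9 -1.3  0.6]
0.181 [ 0.5253 -0.0866  0.1809] [-0.6 -0.7  0.6]
0.178 [ 0.5253 -0.0866  0.1779] [-0.7  0.  -0.1]
0.175 [ 0.5253 -0.0866  0.1749] [-1.1  0.5  1. ]
0.172 [ 0.5253 -0.0866  0.1719] [-1.5 -0.1  1.6]
0.169 [ 0.5254 -0.0866  0.1689] [-1.7  0.2  1.4]
0.166 [ 0.5254 -0.0866  0.1659] [-2.3  0.3  1.6]
0.163 [ 0.5255 -0.0866  0.163 ] [-0.8 -1.   0.7]
0.1615 [ 0.5256 -0.0866  0.1616] [-0.2 -0.2  3.1]
0.16 [ 0.5256 -0.0866  0.1601] [0.  0.2 3.1]
0.1585 [ 0.5257 -0.0866  0.1587] [ 0.8 -0.6  3.7]
0.157 [ 0.5259 -0.0867  0.1581] [-4.   0.4 16.1]
0.1555 [ 0.5261 -0.0868  0.1577] [-10.7   2.3  29.6]
[-10.65155075   0.66872449  30.52432002] 8.9
```

View pics/side3.png

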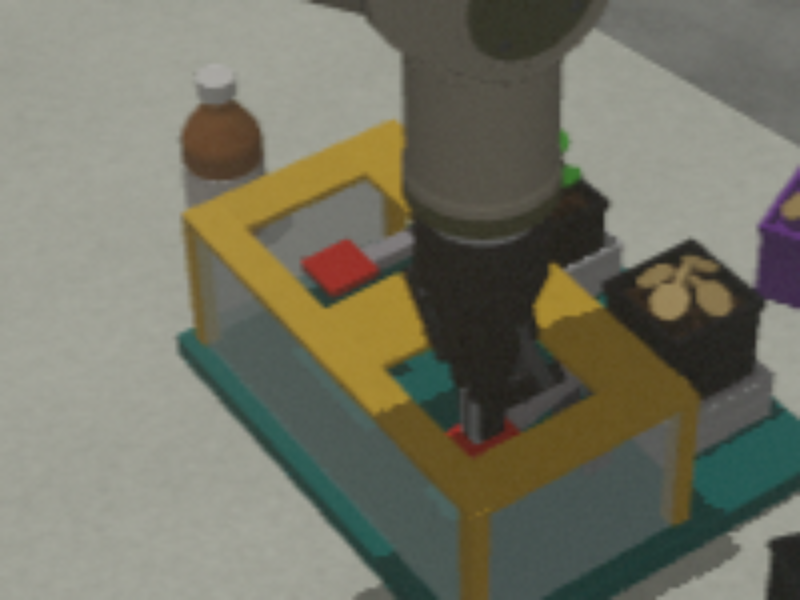

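The wilted pot has risen, and at a TCP height of 0.158 the force climbs steeply (30 N), so the lever is at its hard stop. Drawing back straight up.

Run:
```python
from h import *
from workcell import robot, imaging
robot.move_straight([.5254,-.0866,.19],velocity=.04)
robot.move_straight([.5254,-.0866,.33],velocity=.12)
robot.sleep(.5);s=robot.state();print(s["t"],s["tcp_pos"],s["force"])
im=imaging.get_image("wrist")
for k in blobs(red(im),40):
    u=cv2.minAreaRect(k)[0];print("red",u,[plane(fray(im,u),z).round(4) for z in(.108,.084)])
a=imaging.get_image("side")["frame"][170:320,210:410,::-1];b=im["frame"][:,:,::-1]
cv2.imwrite("pics/e.png",np.hstack([cv2.resize(a,(400,300)),cv2.resize(b,(400,300))]))
```

```text
11.7833 [ 0.52539285 -0.08658554  0.32996845] [ 0.11199514 -0.0463248  -0.26471408]
red (489.2096252441406, 225.427978515625) [array([0.5489, 0.0602, 0.108 ]), array([0.557 , 0.0713, 0.084 ])]
red (318.0, 217.5) [array([ 0.5206, -0.0867,  0.108 ]), array([ 0.5264, -0.0877,  0.084 ])]
```

View pics/e.png

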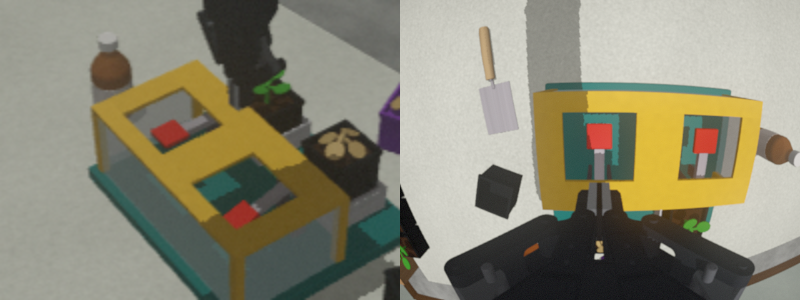

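The right lever stays down at (240,213), the wilted pot stands raised at (342,150), the left pad is still up at (170,132), and the hand is clear above the guard.

```bash
python3 -c "
from workcell import ticket
print(ticket.finish_job())"
```

```text
the job is handed in; nothing more can be done
None
```

I pressed the wilted seedling's lever (the right one) down to its stop; the wilted pot rose and stayed up, the other lever stayed up, the hand is drawn back out, and the job is handed in (no verdict was returned).

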